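# Enlarger carriage under the height gauge

### The arm

A 6-joint arm with a two-finger parallel gripper is mounted at the origin on the work surface. World frame = base frame: x ahead of the robot, y to its left, z up, the work surface at z = 0. Lengths are in m, angles in rad, forces in N, time in s.
With the tool pointing down it reaches from about 0.25 to 0.775 m from the base axis. Payload 8.9 kg.
Tool frame: the origin (TCP) lies between the finger pads; the fingertips stand 11 mm ahead of it and the grasp point (between the pads) lies 8 mm behind it; z points along the fingers, x is the direction in which the jaws open and shut, and the axes are right-handed (so a half turn about z gives the same grasp; the last joint's range is limited). The gripper opens to 85 mm and grips with 20 to 120 N. Pads are 22 mm wide; open, the fingers measure 114 mm over their backs; the gripper's body (76 mm by 85 mm) begins 54 mm behind the grasp point. The pads swing forward as they close: fully open they stand 13 mm farther back than shut.
Start: joints at [1.021, 0.291, -0.153, 1.127, 0, 1.431], TCP at [0.21, 0.481, 0.242] pointing down, gripper open.
Joint ranges: [-2.52, 2.52], [-0.91, 1.74], [-1.3, 1.37], [-1.96, 2.02], [-1.52, 1.47], [-3.14, 3.14]. Speed limits (rad/s): [2.22, 2.22, 2.79, 3.14, 3.14, 3.14].

### API

Orientations are given as [roll, pitch, yaw] about the fixed x, y, z axes, in that order (R = Rz(yaw) Ry(pitch) Rx(roll)).
In Python, from station import state, capture, camera_params, close_job gives the robot as it stands.
- The arm moves only by the shell command python3 -m inch 'ROWS' [OPENING]. ROWS is text: rows parted by semicolons, each of 6 numbers parted by spaces: the shift along the world's x, y, z in m, then the turn, a rotation vector about the world's x, y, z in rad. A call has 1 to 12 rows; each row shifts and turns the pose as measured when the row begins; what a row does not reach is not made up. A row lasts 1/8 s, in which the tool goes at most 62.5 mm and 10.7 degrees, less where a joint would pass 70% of its speed; a pose out of reach is approached as far as the arm can. A call with a gripper value outside its range is refused whole. OPENING is the closure, from 0 (fully open) to 1 (shut), set as the call begins (- or left out, the last holds). The fingers move at their own pace and stop on an object; the grip force is fixed at half the most. Time passes only in rows, so rows that do not move let the fingers close. It gives the time, the measured TCP pose, the force and the opening at its end, in the units of the state.
- state(): the state, without advancing time (a new reading comes with each control period).
- capture(name): name is "scene" or "top" or "wrist"; returns (picture, depth): 400x640x3 uint8, red, green, blue; 400x640 float32, m along the optical axis (not along the pixel's ray), 0 where there is no reading.
- camera_params(name): a dict with "vfov" (degrees; the focal length in pixels is half the picture's height over the tangent of half this angle, whatever the lens; pixels are square), "cx", "cy" (the principal point, pixels), "rvec" (rotation vector, rad) and "tvec" (3), from world to camera coordinates, as OpenCV has them; the wrist camera has in their place "hand_eye" (4x4, takes a point from camera to tool coordinates, whose origin is the TCP and whose axes are the tool frame's). Camera axes: x right, y down, z forward; pixel columns grow to the right and rows downward; lengths in m; the calibration is good to about 2 mm. A picture is of the moment at which its call begins: read the wrist's pose just before it. camera_params takes no time and is no camera call.
- close_job(): hands the job in, once; it reports no verdict.
The state is a dict: "t": time; "joints": joint angles; "joint_velocities": joint speeds; "joint_efforts": joint torques, N m; "tool_pos": TCP position; "orientation": TCP orientation; "force": force on the tool from outside, world axes, zero at the start; "wrist_torque": the same for the moment, N m; "gripper_width": finger opening in m.
Only numpy, scipy, OpenCV 4.12 (cv2) and the standard library are available. Lean on these libraries where they do the work, as an engineer would, in place of code of your own. Each camera call takes 0.05 s, during which the arm holds its last target.

### The job

The filter carriage with the round collar has just been repaired: check that it still clears the height limit for its slot in the enlarger. Without lifting it off the white baseboard, slide it to the front of the height gauge and push it, collar first, straight under the gauge bar until the whole collar has come out on the far side; then let go and leave it there, lying flat under the bar. Leave the carriage with the square frame where it is.

Things in the scene. Friction and masses are not known exactly. Their poses are not given: they have to be found in the camera images.
- round_carriage: loose carriage, 0.35 kg: dark plate 150 (x) x 70 (y) x 10 mm; on its front half a round collar, 50 mm diameter, white disc inside, centre 43 mm ahead of the origin; at its rear an upright aluminium grip plate, 24 (x) x 12 mm (y), centre 62 mm behind the origin, top 68 mm above the underside. Origin: centre of the underside; x from grip plate to collar, z up. Starts beside the lane, facing the bar
- collar (a point): centre of the round collar's top rim, 43 mm ahead of round_carriage's origin and 50 mm above the baseboard; axes as round_carriage. The collar passes below the bar; the grip plate is too tall for it and stays on the near side
- square_carriage: the other carriage, 0.45 kg, not to be moved: same plate and grip plate, but with a square box frame 56 x 56 mm, top 74 mm above the baseboard, too tall for the bar. Origin and axes as round_carriage. Starts on the other side of the lane
- gauge: fixed gate on the white baseboard (board top at height 18 mm): a bar 12 x 12 mm along its y, underside 62 and top 74 mm above the board, on two posts 24 (x) x 16 mm (y), 110 mm clear between them; feet 6 mm high reach 93 mm either side. Origin: on the board under the bar's middle; x points through the gate to the far side, away from the robot, z up
Mind the look-alikes: they are no part of the job. Leave any green look-alike of the round_carriage alone.

How it is judged:
By the outcome, as a careful person would: the job done as asked, in the order asked, and still so for the second after the job is handed in, with the robot touching nothing.
It also fails if it takes over 35 s, if anything falls off the work surface, if the arm or the gripper's body presses on something with over 40 N, if the wrist force passes 120 N, or if a joint passes its speed limit or range.

## Working session

There is one attempt and no reset: what is moved stays moved. The work goes in short steps, Python scripts to look and compute and a shell command to move; the robot and the scene stay as the last step left them, time stands still between calls to the robot, and variables do not carry over. Pictures are saved under pics/ and viewed, and the job is handed in when it is done.

```bash
mkdir -p pics; ls; python3 - <<'E'
from station import *
import cv2
print(state())
for n in ("scene","top"):
    p,d=capture(n); cv2.imwrite(f"pics/{n}0.png",p[:,:,::-1]); print(n,camera_params(n))
E
```

```text
pics
{'t': 0.0, 'joints': array([ 1.02072478e+00,  2.91242434e-01, -1.54137048e-01,  1.12669375e+00,
        1.17321466e-05,  1.43155553e+00]), 'joint_velocities': array([ 0.00023481, -0.00121712, -0.001203  , -0.00152954, -0.00020293,
       -0.00136321]), 'joint_efforts': array([ 1.46603765e-03, -5.37142396e+01,  3.31371224e+01,  1.59293145e-02,
       -1.09589810e-04, -1.96051968e-05]), 'tool_pos': array([0.20940994, 0.48096376, 0.24174795]), 'orientation': array([-3.14140381e+00,  1.26291475e-03,  1.15996569e+00]), 'force': array([-0.28608426,  0.07226902,  0.22812569]), 'wrist_torque': array([-0.003822  , -0.03574329,  0.05309349]), 'gripper_width': 0.08523032699908019}
scene {'vfov': 42.180461042107254, 'cx': 319.1729701428467, 'cy': 199.05836978889005, 'rvec': array([ 2.0743925 ,  1.53933103, -0.49561605]), 'tvec': array([-0.08513852, -0.31686148,  1.65154542])}
top {'vfov': 49.87954578295464, 'cx': 317.28500342482386, 'cy': 201.95341722447358, 'rvec': array([ 2.14334169, -2.15587111,  0.15108719]), 'tvec': array([-0.05373662,  0.42204549,  0.97625849])}
```

View pics/scene0.png

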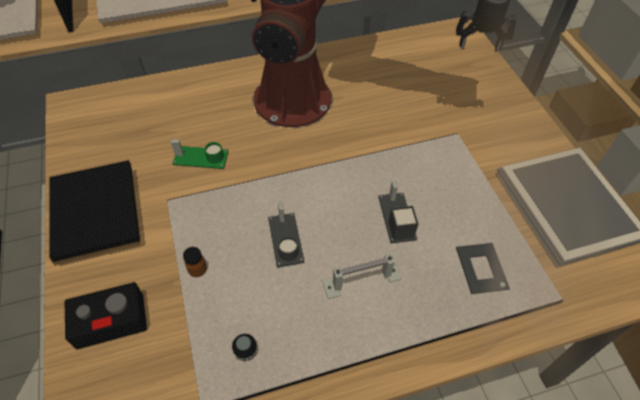

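View pics/top0.png

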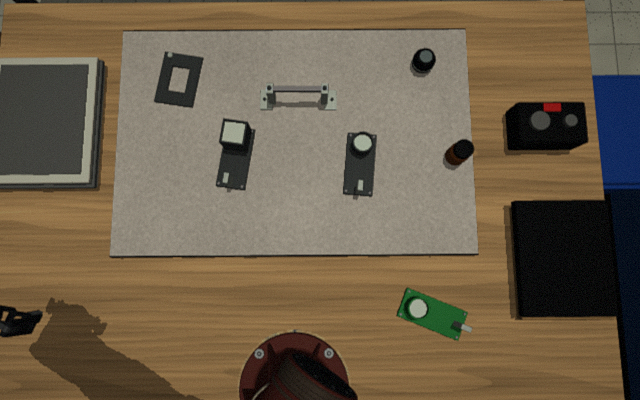

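The top view shows three candidates:
- The dark carriage with the round collar, collar at (361,143) and grip at (360,185).
- The dark carriage with the square frame, at (236,155).
- The green look-alike, at (432,313).

The dark one at (361,165) fits: round collar with a white disc, beside the lane, facing the bar at (298,90). Next I'll enlarge it to confirm and measure it.

```bash
cat > h.py <<'E'
import numpy as np,cv2
from station import *
def cam(n,shape=(400,640)):
    c=camera_params(n); f=200/np.tan(np.radians(c["vfov"]/2)); R=cv2.Rodrigues(c["rvec"])[0]
    return f,c["cx"],c["cy"],R,np.array(c["tvec"])
def ray(n,u,v,z):
    f,cx,cy,R,t=cam(n); o=-R.T@t; d=R.T@np.array([(u-cx)/f,(v-cy)/f,1]); return o+d*(z-o[2])/d[2]
def proj(n,P):
    f,cx,cy,R,t=cam(n); q=R@np.array(P)+t; return q[:2]/q[2]*f+[cx,cy]
E
python3 - <<'E'
from h import *
p=cv2.imread("pics/top0.png")
c=p[70:210,200:400]; cv2.imwrite("pics/crop0.png",cv2.resize(c,None,fx=4,fy=4,interpolation=cv2.INTER_CUBIC))
hsv=cv2.cvtColor(p,cv2.COLOR_BGR2HSV)
m=((hsv[:,:,2]<85)).astype(np.uint8)
m[:, :120]=0
n,l,s,ce=cv2.connectedComponentsWithStats(m)
for i in range(1,n):
    if s[i,4]>300 and s[i,1]>30 and s[i,1]+s[i,3]<260:
        ct=cv2.findContours((l==i).astype(np.uint8),cv2.RETR_EXTERNAL,2)[0][0]
        print(s[i],ce[i],cv2.minAreaRect(ct),[np.round(ray("top",*q,0.028),4)[:2].tolist() for q in cv2.boxPoints(cv2.minAreaRect(ct))])
E
```

```text
[410  48  26  29 477] [422.01257862  62.65408805] ((422.00006103515625, 61.9999885559082), (22.62741470336914, 29.698484420776367), 45.0) [[0.7611, -0.2696], [0.8156, -0.3233], [0.7735, -0.3609], [0.7196, -0.3072]]
[ 154   52   50   56 1600] [178.3925    79.665625] ((178.32899475097656, 79.35321807861328), (39.25917053222656, 53.790557861328125), 12.339088439941406) [[0.6699, 0.3391], [0.805, 0.3171], [0.7826, 0.2219], [0.6483, 0.2455]]
[ 502  102   86   53 4001] [543.96900775 128.23069233] ((544.5, 128.0), (52.0, 85.0), 90.0) [[0.6637, -0.5049], [0.6626, -0.7108], [0.5335, -0.6988], [0.5346, -0.4964]]
[ 216  118   39   73 1621] [235.46391117 158.65700185] ((233.7283935546875, 155.2202911376953), (34.15580749511719, 70.49508666992188), 8.972626686096191) [[0.458, 0.1928], [0.628, 0.1712], [0.6142, 0.0898], [0.4449, 0.1132]]
[ 343  132   34   67 1549] [358.80438993 166.58295675] ((359.1595458984375, 164.9761199951172), (29.5413818359375, 66.74812316894531), 4.0141754150390625) [[0.4328, -0.1144], [0.5942, -0.1279], [0.5886, -0.1984], [0.4275, -0.1835]]
[443 139  31  31 593] [458.10961214 153.19730185] ((457.75, 153.25), (19.798988342285156, 34.64822769165039), 45.0) [[0.5245, -0.3448], [0.5843, -0.4062], [0.5496, -0.4378], [0.4904, -0.3764]]
[120 254 359   5 688] [297.74854651 255.52616279] ((298.99981689453125, 255.473876953125), (2.4103810787200928, 358.0124206542969), 89.57242584228516) [[0.2999, 0.3985], [0.3012, -0.4258], [0.2957, -0.4255], [0.2944, 0.3982]]
```

View pics/crop0.png

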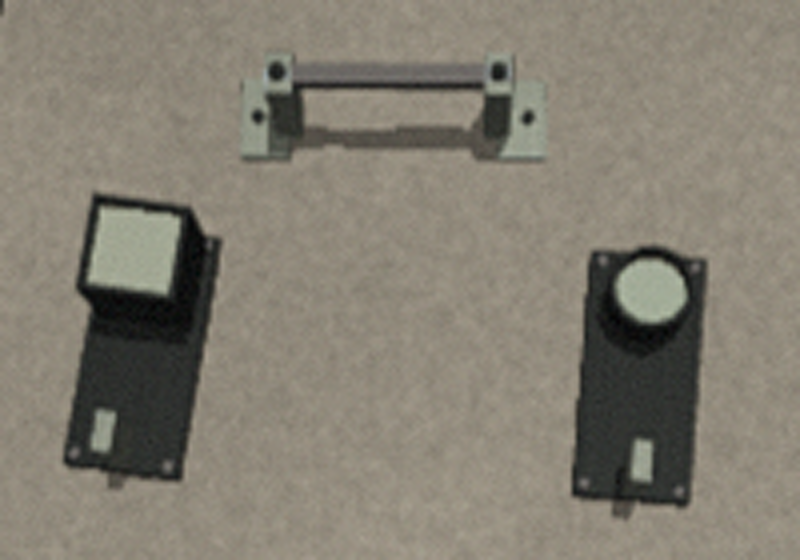

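The crop confirms it: the right-hand carriage at crop (640,380) has the round white disc at (651,291) and its grip top at (642,460). The left one has the square box. The gauge post tops are at crop (277,72) and (498,72).

```bash
python3 - <<'E'
from h import *
def r(u,v,z): return np.round(ray("top",200+(u+.5)/4-.5,70+(v+.5)/4-.5,z),4)[:2]
for n,pts,z in (("plate FL FR BR BL",[(590,252),(707,260),(690,506),(573,495)],.028),("grip",[(642,460),(634,438),(655,440),(652,482),(631,480)],.086),("disc",[(651,291)],.067),("posttop",[(277,72),(498,72)],.092),("feet",[(241,81),(241,158),(547,82),(546,158)],.024),("sq FR,BR,BL",[(222,240),(181,480),(65,465)],.028),("sqgrip",[(102,431)],.086)):
    q=[r(*p,z) for p in pts]; print(n,[a.tolist() for a in q], np.mean(q,0))
    if n[:5]=="plate": print([np.linalg.norm(q[i]-q[i-1]) for i in range(4)], [np.degrees(np.arctan2(*(a[::-1]))) for a in (q[0]-q[3],q[1]-q[2])])
from h import capture
p,d=capture("top")
for u,v in ((348,160),(360,184),(361,142),(298,150)): print(u,v,d[v,u])
E
```

```text
plate FL FR BR BL [[0.5893, -0.1287], [0.5839, -0.1987], [0.435, -0.185], [0.4419, -0.1164]] [ 0.512525 -0.1572  ]
[np.float64(0.1479123051000153), np.float64(0.07020797675478192), np.float64(0.14952892696732628), np.float64(0.06894613839802777)] [np.float64(-4.770075442820084), np.float64(-5.256872818058597)]
grip [[0.4521, -0.1514], [0.4645, -0.1472], [0.4633, -0.1588], [0.4397, -0.1567], [0.4409, -0.1451]] [ 0.4521  -0.15184]
disc [[0.5539, -0.1604]] [ 0.5539 -0.1604]
posttop [[0.6764, 0.0525], [0.6757, -0.0732]] [ 0.67605 -0.01035]
feet [[0.6995, 0.0823], [0.6506, 0.0817], [0.6978, -0.1044], [0.6495, -0.1032]] [ 0.67435 -0.0109 ]
sq FR,BR,BL [[0.598, 0.0919], [0.4522, 0.1139], [0.4615, 0.1823]] [0.5039     0.12936667]
sqgrip [[0.4702, 0.1485]] [0.4702 0.1485]
348 160 1.022618
360 184 0.95422775
361 142 0.99851745
298 150 1.0364527
```

Round carriage: origin (0.5125, -0.157), yaw about -5°. The plate measures 149 x 70 mm, and the grip and collar offsets agree with the given sizes. Gauge: (0.6755, -0.0105), yaw about -0.4°. I'm moving above the grip plate now, with jaws along the carriage's y.

```bash
python3 -m inch '0.02 -0.052 0 0 0 0.027;0.02 -0.052 0 0 0 0.027;0.02 -0.052 0 0 0 0.027;0.02 -0.052 0 0 0 0.027;0.02 -0.052 0 0 0 0.027;0.02 -0.052 0 0 0 0.027;0.02 -0.052 0 0 0 0.027;0.02 -0.052 0 0 0 0.027;0.02 -0.052 0 0 0 0.027;0.02 -0.052 0 0 0 0.027;0.02 -0.052 0 0 0 0.027;0 0 0 0 0 0' 0.45
```

```text
t: 1.65
tool_pos: [0.4327, -0.11, 0.2406]
orientation: [3.138, 0.001, 1.469]
force: [0.6, 1.7, 0.1]
gripper_width: 0.0468
```

```bash
python3 -m inch '0.009 -0.021 -0.04 0 0 0.008;0.01 -0.021 -0.04 0 0 0.007;0 0 0 0 0 0;0 0 0 0 0 0'; python3 - <<'E'
from h import *
s=state(); print(s["tool_pos"],s["orientation"],s["joints"])
p,d=capture("wrist"); cv2.imwrite("pics/w1.png",p[:,:,::-1]); print(camera_params("wrist"))
E
```

```text
t: 2.15
tool_pos: [0.4515, -0.1513, 0.1597]
orientation: [3.138, -0.001, 1.484]
force: [0.7, -0.2, 0.3]
gripper_width: 0.0472
[ 0.45148532 -0.15126056  0.15969594] [ 3.13800346e+00 -7.01984178e-04  1.48431807e+00] [-0.47832671  0.26380645 -0.42239141  0.88154939  0.00201948 -0.39184411]
{'vfov': 60.684676878465105, 'cx': 319.8319235025849, 'cy': 195.82720655484383, 'hand_eye': array([[ 9.99999025e-01,  1.26378328e-03, -5.94727397e-04,
        -7.66539286e-04],
       [-1.06833922e-03,  9.66367746e-01,  2.57161890e-01,
        -6.47691514e-02],
       [ 8.99722272e-04, -2.57161004e-01,  9.66368154e-01,
        -1.32314534e-01],
       [ 0.00000000e+00,  0.00000000e+00,  0.00000000e+00,
         1.00000000e+00]])}
```

View pics/w1.png

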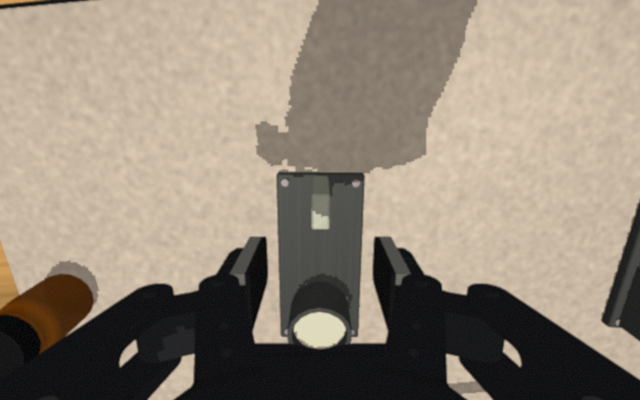

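The wrist view shows the grip plate at (320,210), centred between the fingers at about 255 and 385, with the plate edges upright in the picture. I'm descending and closing.

```bash
python3 - <<'E'
from h import *
from scipy.spatial.transform import Rotation as Ro
c=camera_params("wrist");f=200/np.tan(np.radians(c["vfov"]/2));H=c["hand_eye"]
R=Ro.from_euler("xyz",[3.138,-.0007,1.4843]).as_matrix();t=np.array([.4515,-.1513,.1597])
for u,v,z in ((312,177,.086),(329,177,.086),(312,207,.086),(329,207,.086),(278,173,.028),(364,173,.028)):
    o=R@H[:3,3]+t; d=R@H[:3,:3]@[(u-c["cx"])/f,(v-c["cy"])/f,1]; print((o+d*(z-o[2])/d[2]).round(4))
E
python3 -m inch '0 0 -0.035 0 0 0;0 0 -0.035 0 0 0;0 0 -0.028 0 0 0;0 0 0 0 0 0'
```

```text
[ 0.4294 -0.1551  0.086 ]
[ 0.4303 -0.1447  0.086 ]
[ 0.4486 -0.1568  0.086 ]
[ 0.4495 -0.1462  0.086 ]
[ 0.4361 -0.1838  0.028 ]
[ 0.4418 -0.1165  0.028 ]
t: 2.7
tool_pos: [0.4546, -0.1496, 0.0657]
orientation: [3.129, 0.003, 1.488]
force: [-1.5, 0.1, 0.2]
gripper_width: 0.0469
```

```bash
python3 -m inch '-0.003 -0.0015 -0.004 0.008 0 -0.002;0 0 0 0 0 0'; python3 -m inch '0 0 0 0 0 0;0 0 0 0 0 0;0 0 0 0 0 0;0 0 0 0 0 0;0 0 0 0 0 0;0 0 0 0 0 0' 1
python3 - <<'E'
from h import *
p,d=capture("top"); cv2.imwrite("pics/t2.png",cv2.resize(p[60:220,190:420,::-1],None,fx=3,fy=3))
E
```

```text
t: 2.95
tool_pos: [0.4531, -0.1514, 0.0644]
orientation: [3.126, -0.004, 1.487]
force: [-0.1, 0.3, -0.7]
gripper_width: 0.0469
t: 3.7
tool_pos: [0.454, -0.152, 0.066]
orientation: [3.124, -0.003, 1.486]
force: [0.3, -0.2, 0.4]
gripper_width: 0.0111
```

View pics/t2.png

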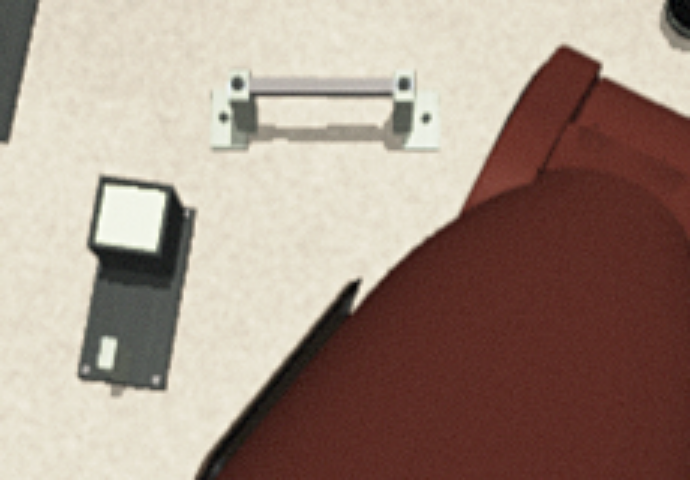

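```bash
python3 -m inch '0 0 -0.001 0 0 0;0 0 0 0 0 0'
python3 - <<'E'
from h import *
p,d=capture("scene"); cv2.imwrite("pics/s3.png",cv2.resize(p[150:310,200:440,::-1],None,fx=3,fy=3)); s=state();print(s["tool_pos"],s["force"])
E
```

```text
t: 4.0
tool_pos: [0.454, -0.152, 0.0661]
orientation: [3.123, -0.003, 1.486]
force: [0.2, -1.3, -3.2]
gripper_width: 0.0109
[ 0.45398693 -0.15202537  0.06599931] [-0.36564017 -0.54407683 -0.96402731]
```

View pics/s3.png

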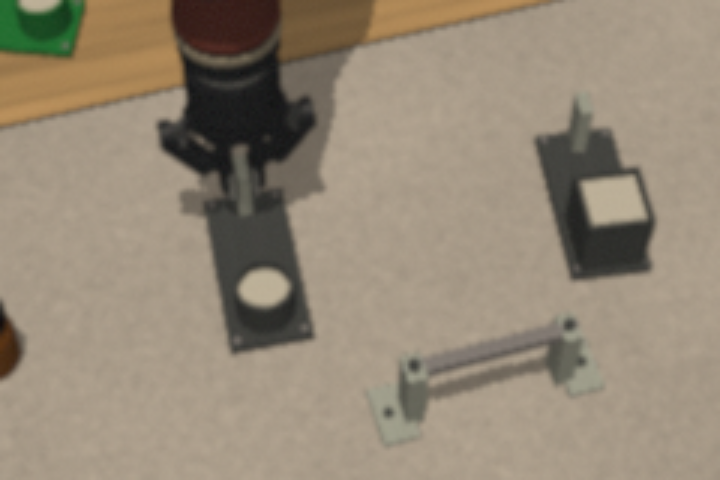

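```bash
python3 -m inch '0 0 -0.002 0 0 0'; python3 -m inch '0 0 -0.002 0 0 0';python3 - <<'E'
from h import *
for i in range(5):
    s=state();print(s["tool_pos"],s["force"],s["wrist_torque"])
E
```

```text
t: 4.18
tool_pos: [0.454, -0.152, 0.0658]
orientation: [3.123, -0.003, 1.486]
force: [-15.9, 7.8, 61.2]
gripper_width: 0.0114
t: 4.3
tool_pos: [0.454, -0.152, 0.0658]
orientation: [3.122, -0.002, 1.487]
force: [-11.6, 4.7, 41.0]
gripper_width: 0.0111
[ 0.4540056  -0.15198872  0.06584929] [-11.5743569    4.70024095  40.9648906 ] [ 0.95956817  2.42453327 -0.09764553]
[ 0.4540056  -0.15198872  0.06584929] [-11.5743569    4.70024095  40.9648906 ] [ 0.95956817  2.42453327 -0.09764553]
[ 0.4540056  -0.15198872  0.06584929] [-11.5743569    4.70024095  40.9648906 ] [ 0.95956817  2.42453327 -0.09764553]
[ 0.4540056  -0.15198872  0.06584929] [-11.5743569    4.70024095  40.9648906 ] [ 0.95956817  2.42453327 -0.09764553]
[ 0.4540056  -0.15198872  0.06584929] [-11.5743569    4.70024095  40.9648906 ] [ 0.95956817  2.42453327 -0.09764553]
```

The carriage is seated on the board: a 2 mm down command gives 40–60 N with no sinking. I'm sliding left with only a slight downward bias, turning +4.6° on the way.

```bash
python3 -m inch '0 0 0 0 0 0;0 0.012 -0.0003 0 0 0.007;0 0.012 -0.0003 0 0 0.007;0 0.012 -0.0003 0 0 0.007'
```

```text
t: 4.8
tool_pos: [0.4557, -0.1164, 0.066]
orientation: [3.118, 0.002, 1.507]
force: [-0.1, -5.4, 5.2]
gripper_width: 0.0114
```

```bash
python3 -m inch '0 0.012 -0.0003 0.001 0.001 0.007;0 0.012 -0.0003 0.001 0.001 0.007;0 0.012 -0.0003 0.001 0.001 0.007;0 0.012 -0.0003 0.001 0.001 0.007;0 0.012 -0.0003 0.001 0.001 0.007;0 0.012 -0.0003 0.001 0.001 0.007'
```

```text
t: 5.55
tool_pos: [0.4593, -0.0417, 0.066]
orientation: [3.118, 0.004, 1.553]
force: [1.1, -4.2, 6.4]
gripper_width: 0.0109
```

```bash
python3 -m inch '0 0.012 -0.0003 0.002 0.002 0.006;0 0.012 -0.0003 0.002 0.002 0.005;0 0.007 -0.0003 0.002 0.001 0.002;0 0 -0.0003 0 0 0;0 0 0 0 0 0'
python3 - <<'E'
from h import *
p,d=capture("scene"); cv2.imwrite("pics/s4.png",cv2.resize(p[150:310,200:440,::-1],None,fx=3,fy=3)); 
p,d=capture("top"); cv2.imwrite("pics/t4.png",cv2.resize(p[60:220,190:420,::-1],None,fx=3,fy=3))
s=state();print(s["tool_pos"],s["force"],s["orientation"])
E
```

```text
t: 6.18
tool_pos: [0.4604, -0.0076, 0.066]
orientation: [3.12, 0.002, 1.57]
force: [0.8, -2.5, 1.6]
gripper_width: 0.0108
[ 0.46045675 -0.00756185  0.06595401] [ 0.44878597 -1.82618691  4.32204351] [3.12042607e+00 1.52336256e-03 1.56980606e+00]
```

View pics/s4.png

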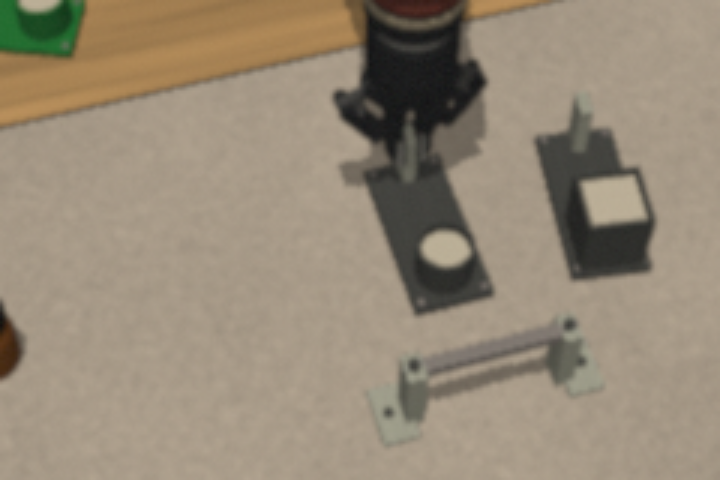

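View pics/t4.png

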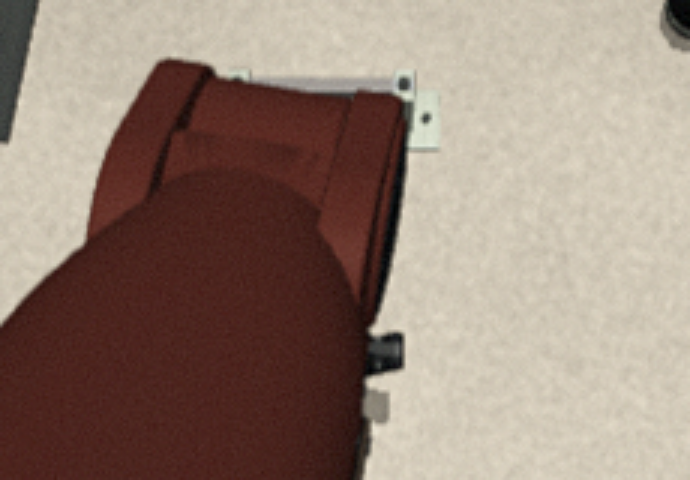

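The scene view has the round carriage in front of the gate, with collar at crop (445,250), plate nose at (455,303), and post tops at (414,365) and (569,324). I'll check its lateral alignment and heading against the gate in this one camera.

```bash
python3 - <<'E'
from h import *
def r(u,v,z): return np.round(ray("scene",200+(u+.5)/3-.5,150+(v+.5)/3-.5,z),4)[:2]
q=np.array([r(*a,.028) for a in [(365,177),(418,313),(493,293),(440,162)]]);print(q,q.mean(0)) 
for a,b in ((0,1),(3,2)): print(np.degrees(np.arctan2(*(q[b]-q[a])[::-1])))
print(np.degrees(np.arctan2(-(q[2]-q[1])[0],(q[2]-q[1])[1])))
print("disc",r(445,249,.067),"posts",r(414,365,.092),r(569,324,.092))
E
```

```text
[[ 0.4518 -0.0434]
 [ 0.5958 -0.042 ]
 [ 0.5956  0.024 ]
 [ 0.4553  0.025 ]] [ 0.524625 -0.0091  ]
0.5570247509728288
-0.40837355158467237
0.17362304283846822
disc [ 0.566  -0.0104] posts [ 0.673  -0.0733] [0.6736 0.053 ]
```

Aligned to within about 1 mm and 0.5°. Now I'm pushing straight under the bar, in stages.

```bash
python3 -m inch '0.012 -0.0003 -0.0003 0 0 -0.001;0.012 -0.0003 -0.0003 0 0 -0.001;0.012 0 -0.0003 0 0 -0.001;0.012 0 -0.0003 0 0 0;0.012 0 -0.0003 0 0 0'
```

```text
t: 6.9
tool_pos: [0.4958, -0.0039, 0.0654]
orientation: [-3.119, -0.001, 1.567]
force: [-18.9, -2.1, 30.0]
gripper_width: 0.0119
```

The tool tilted by 2.5° and the force rose, so I'm looking before going on.

```bash
python3 - <<'E'
from h import *
p,d=capture("scene"); cv2.imwrite("pics/s5.png",cv2.resize(p[170:300,280:420,::-1],None,fx=4,fy=4,interpolation=cv2.INTER_CUBIC)); 
s=state();print(s["tool_pos"],s["force"],s["orientation"],s["wrist_torque"],s["joints"],s["joint_velocities"])
E
```

```text
[ 0.49774503 -0.00387498  0.06544637] [-12.40364441  -0.05620377  19.20655279] [-3.12086795e+00 -8.87682618e-04  1.56757012e+00] [-0.19329738  1.99042466 -0.05054915] [-0.15335736  0.43177743 -0.46251843  0.69712483 -0.00222202 -0.15011743] [-0.00179023 -0.00671694 -0.01577318 -0.04942424  0.01223432 -0.00657032]
```

View pics/s5.png

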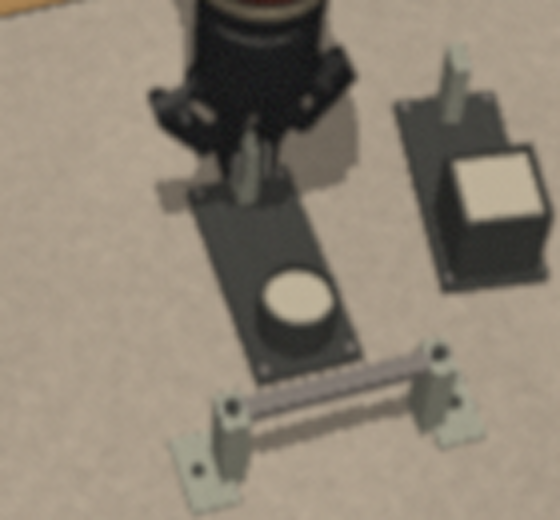

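```bash
cat >> h.py <<'E'
def heights(n,pts,k=1):
    p,d=capture(n); f,cx,cy,R,t=cam(n)
    for u,v in pts:
        w=d[v-k:v+k+1,u-k:u+k+1]; z=np.median(w[w>0]); q=R.T@(np.array([(u-cx)/f*z,(v-cy)/f*z,z])-t); print((u,v),q.round(4))
E
python3 - <<'E'
from h import *
c=lambda u,v:(280+u//4,170+v//4)
heights("scene",[c(215,215),c(230,250),c(245,290),c(258,335),c(285,200),c(300,240),c(262,372),c(298,298),c(150,330),c(450,230)])
E
```

```text
(333, 223) [ 0.5038 -0.0279  0.028 ]
(337, 232) [ 0.5324 -0.0263  0.027 ]
(341, 242) [ 0.5648 -0.0264  0.0289]
(344, 253) [ 0.598  -0.0298  0.0304]
(351, 220) [0.509  0.0195 0.0291]
(355, 230) [0.5412 0.0191 0.0292]
(345, 263) [ 0.6245 -0.036   0.0286]
(354, 244) [ 0.5947 -0.004   0.0558]
(317, 252) [ 0.5699 -0.091   0.0196]
(392, 227) [0.572  0.1057 0.0503]
```

The plate is flat: 28–30 mm world height at both ends, against an expected 28. So the tool merely pivoted on the grip. Next, the lateral check.

```bash
python3 - <<'E'
from h import *
def r(u,v,z): return np.round(ray("scene",280+(u+.5)/4-.5,170+(v+.5)/4-.5,z),4)[:2]
q=np.array([r(*a,.028) for a in [(190,195),(261,384),(362,356),(293,175)]]);print(q,q.mean(0)) 
for a,b in ((0,1),(3,2)): print(np.degrees(np.arctan2(*(q[b]-q[a])[::-1])))
print("disc",r(299,298,.056),"posts",r(232,406,.092),r(439,352,.092))
E
```

```text
[[ 0.4857 -0.0381]
 [ 0.631  -0.0385]
 [ 0.6304  0.0274]
 [ 0.4899  0.0313]] [ 0.55925  -0.004475]
-0.15773058437224796
-1.5900083685591029
disc [ 0.5954 -0.0033] posts [ 0.6725 -0.0733] [0.6736 0.0532]
```

```bash
python3 -m inch '0.004 -0.003 0 0 -0.006 0;0.004 -0.003 0 0 -0.006 0;0.004 -0.001 0 0 -0.006 0'; python3 -m inch '0.01 -0.0005 0 0 -0.004 0;0.01 -0.0005 0 0 -0.004 0'
```

```text
t: 7.38
tool_pos: [0.5009, -0.0053, 0.0655]
orientation: [-3.125, -0.01, 1.571]
force: [-11.3, -0.8, 16.4]
gripper_width: 0.011
t: 7.62
tool_pos: [0.5146, -0.0047, 0.0656]
orientation: [-3.122, -0.011, 1.572]
force: [-12.9, -0.1, 19.5]
gripper_width: 0.011
```

```bash
python3 -m inch '0 0 0 0 0 0;0 -0.005 0 -0.005 -0.01 -0.002;0 -0.004 0 -0.005 -0.01 -0.002;0 0 0 0 0 0'
```

```text
t: 8.12
tool_pos: [0.5147, -0.0099, 0.0657]
orientation: [3.14, -0.007, 1.571]
force: [0.1, -4.1, 2.7]
gripper_width: 0.0113
```

```bash
python3 -m inch '0.012 -0.0008 0 0 -0.004 0;0.012 -0.0008 0 0 -0.004 0;0.012 -0.0008 0 0 -0.004 0;0.012 -0.0008 0 0 -0.004 0;0 0 0 0 0 0'
```

```text
t: 8.75
tool_pos: [0.5507, -0.0106, 0.0656]
orientation: [-3.135, -0.009, 1.571]
force: [3.6, -1.4, 3.1]
gripper_width: 0.011
```

```bash
python3 - <<'E'
from h import *
p,d=capture("scene"); cv2.imwrite("pics/s6.png",cv2.resize(p[170:300,280:420,::-1],None,fx=4,fy=4,interpolation=cv2.INTER_CUBIC)); 
E
```

```text
(no output)
```

View pics/s6.png

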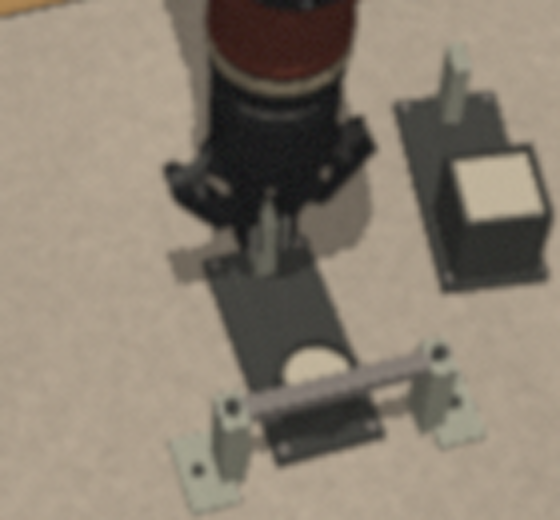

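The nose is through the gate at crop (278,465)–(384,437), centred between the posts, and the collar is just short of the bar. I'm carrying on.

```bash
python3 -m inch '0.012 -0.0006 0 0 -0.004 0;0.012 -0.0006 0 0 -0.004 0;0.012 -0.0006 0 0 -0.004 0;0.012 -0.0006 0 0 -0.004 0;0 0 0 0 -0.003 0'; python3 -m inch '0.012 -0.0006 0 0 -0.004 0;0.012 -0.0006 0 0 -0.004 0;0.012 -0.0006 0 0 -0.004 0;0 0 0 0 -0.003 0'
```

```text
t: 9.43
tool_pos: [0.5892, -0.011, 0.0656]
orientation: [-3.135, -0.01, 1.571]
force: [4.8, -1.7, 3.1]
gripper_width: 0.0108
t: 9.93
tool_pos: [0.6182, -0.0114, 0.0656]
orientation: [-3.135, -0.011, 1.571]
force: [3.7, -2.5, 3.4]
gripper_width: 0.0112
```

```bash
python3 -m inch '0.012 0 0 0 -0.004 0;0.006 0 0 0 -0.003 0;0 0 0 0 0 0'; python3 - <<'E'
from h import *
p,d=capture("scene"); cv2.imwrite("pics/s7.png",cv2.resize(p[170:300,280:420,::-1],None,fx=4,fy=4,interpolation=cv2.INTER_CUBIC)); 
E
```

```text
t: 10.3
tool_pos: [0.6317, -0.0109, 0.0655]
orientation: [-3.133, -0.011, 1.57]
force: [2.1, -2.9, 4.4]
gripper_width: 0.0109
```

View pics/s7.png

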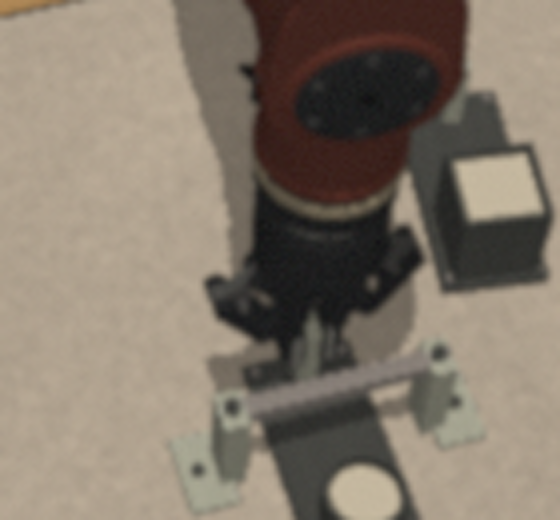

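The collar is fully past the bar, with its disc at crop (365,492). I'm letting go and rising straight up.

```bash
python3 -m inch '0 0 0 0 0 0;0 0 0 0 0 0;0 0 0 0 0 0;0 0 0 0 0 0;0 0 0 0 0 0' 0.45;  python3 -m inch '0 0 0.01 0 0 0;0 0 0.02 0 0 0;0 0 0.03 0 0 0;0 0 0.04 0 0 0;-0.03 0 0.03 0 0 0;-0.04 0 0.02 0 0 0;-0.05 0 0.02 0 0 0;-0.05 0 0 0 0 0;-0.05 -0.02 0 0 0 0;-0.03 -0.04 0 0 0 0;0 -0.06 0 0 0 0;0 -0.06 0 0 0 0'; python3 -m inch '0 -0.06 0 0 0 0;0 -0.06 0 0 0 0;0 -0.06 0 0 0 0;0 -0.05 0 0 0 0;0 0 0 0 0 0'; python3 - <<'E'
from h import *
p,d=capture("scene"); cv2.imwrite("pics/s8.png",p[:,:,::-1]); 
p,d=capture("top"); cv2.imwrite("pics/t8full.png",p[:,:,::-1]);cv2.imwrite("pics/t8.png",cv2.resize(p[60:200,200:400,::-1],None,fx=4,fy=4,interpolation=cv2.INTER_CUBIC))
E
```

```text
t: 10.98
tool_pos: [0.6301, -0.0094, 0.0636]
orientation: [-3.129, -0.014, 1.571]
force: [0.7, 0.1, 0.8]
gripper_width: 0.0469
t: 12.48
tool_pos: [0.3733, -0.1905, 0.2477]
orientation: [3.141, -0.01, 1.578]
force: [1.3, 1.2, 0.1]
gripper_width: 0.0468
t: 13.1
tool_pos: [0.3714, -0.4327, 0.2518]
orientation: [3.136, -0.004, 1.573]
force: [-0.3, 1.3, 1.2]
gripper_width: 0.047
```

View pics/s8.png

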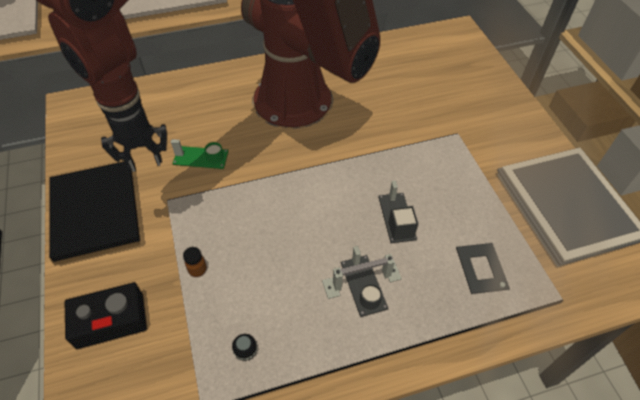

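View pics/t8.png

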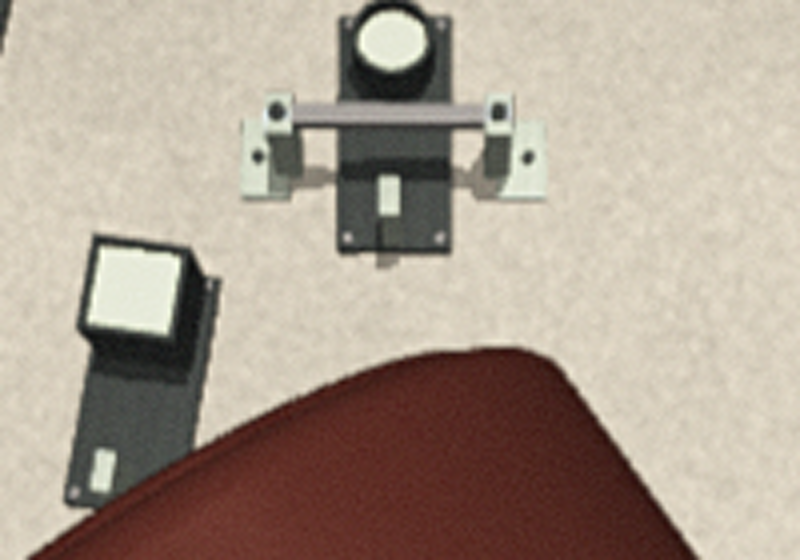

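The views show the carriage lying under the bar and centred, the collar beyond it, the grip on the near side, and the square carriage and green one where they were. I'll finish with a numeric check.

```bash
python3 - <<'E'
from h import *
def r(u,v,z): return np.round(ray("top",200+(u+.5)/4-.5,60+(v+.5)/4-.5,z),4)[:2]
q=np.array([r(*a,.028) for a in [(337,252),(338,15),(452,15),(452,252)]]);o=q.mean(0);print(q,o,"collar rear",o[0]+.018)
print("grip",r(389,195,.086),"posts",r(277,112,.092),r(498,112,.092))
a=cv2.imread("pics/top0.png")[100:180,205:260].astype(int);b=cv2.imread("pics/t8full.png")[100:180,205:260].astype(int)
ea,eb=[(x.max(2)<85)[:72] for x in(a,b)]; print("square mask centroid",[np.argwhere(e[:, :]).mean(0).round(2) for e in (ea,eb)],ea.sum(),eb.sum())
heights("top",[(298+0,64),(304,108),(290,118),(298,118)],0)
E
```

```text
[[ 0.615   0.023 ]
 [ 0.7656  0.0231]
 [ 0.7652 -0.0468]
 [ 0.6146 -0.0461]] [ 0.6901 -0.0117] collar rear 0.7081
grip [ 0.629  -0.0109] posts [0.6764 0.0525] [ 0.6757 -0.0732]
square mask centroid [array([50.55, 31.47]), array([52.03, 31.83])] 1177 1071
(298, 64) [ 0.7523 -0.012   0.0518]
(304, 108) [ 0.6498 -0.0256  0.032 ]
(290, 118) [0.6252 0.0081 0.0315]
(298, 118) [ 0.6185 -0.012   0.0506]
```

```bash
python3 -c "
from station import *
print(close_job())"
```

```text
the job is handed in; nothing more can be done
None
```

The round-collar carriage clears the height limit. I slid it along the baseboard to the gauge, pushed it collar first under the bar, let go and backed the arm away. I handed the job in at about 13 s.

**Final position:** The whole collar is out on the far side, with its rear edge about 26 mm past the bar. The grip plate is about 28 mm short of the bar on the near side. The carriage lies centred between the posts to within about 1–2 mm and parallel to the lane.

**Flatness:** Depth readings put the plate at 28–30 mm mid-slide and about 32 mm at the end, against 28 mm expected. I put that down to depth noise: the outline measures 150.6 x 69.5 mm, as a flat plate should.

**Other carriages:** The square-frame and green carriages look unmoved in the pictures. A crude pixel-mask comparison of the square one shifted by 1.5 px; I attribute that to brighter exposure, as its corners sit at the same pixels.

**During the job:**
- **Seating test:** Checking that the carriage was on the board briefly read 61 N at the wrist, below the 120 N limit.
- **Push:** The tool tilted about 2.5° on the grip and the carriage drifted about 5 mm sideways. I corrected both before it went under the bar.

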